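Wipe the sawn slivers off the sawing board

ROBOT

A 6-joint arm with a two-finger parallel gripper is mounted at the origin on a cart in front of the work surface, level with it; the furniture and walls round the work are solid. World frame = base frame: x ahead of the robot, y to its left, z up, the work surface at z = 0. Lengths are in mm, angles in rad, forces in N, time in s.
With the tool pointing down it reaches from about 350 to 875 mm from the base axis. Payload 4.2 kg.
Tool frame: the origin (TCP) lies midway between the tips of the shut fingers; the grasp point (between the pads) lies 19 mm behind it (r.grasp_offset is the distance from the TCP to the grasp point, in mm); z points along the fingers, y is the line along which they close (so a half turn about z gives the same grasp; the last joint's range is limited). The gripper opens to 85 mm and grips with 20 to 120 N. Pads are 22 mm wide; open, the fingers measure 114 mm over their backs; the gripper's body (76 mm by 85 mm) begins 54 mm behind the grasp point. The pads swing forward as they close: fully open they stand 13 mm farther back than shut.
Start: joints at [1.594, 0.385, 0.008, 0, -1.194, -0.259], TCP at [145.982, 607.691, 231.312] pointing down, gripper open.
Joint ranges: [-3.14, 3.14], [-1.21, 2.06], [-1.07, 1.41], [-3.16, 2.05], [-2.99, -0.16], [-3.1, 3.1]. Speed limits (rad/s): [2.79, 2.79, 3.14, 3.14, 3.14, 3.14].

INTERFACE

Orientations are given as a 3x3 rotation matrix whose columns are the frame's x, y, z axes.
In Python, from bench import r gives the robot as it stands. The module is installed in compiled form; this text tells all that it offers.
- The arm moves only by the tool send_rows, never from a script. Its argument "commands" is a list of rows, each an object with "slide": the shift along the tool's x, y, z in m, a list of three; "delta_rot": the turn, a rotation vector about the tool's x, y, z in degrees, a list of three; "hand": the opening, from -1 (shut) to 1 (fully open), so that 0 is half open. A call has 1 to 8 rows; each row is the pose to reach, as a shift and turn from the pose commanded when the call began, along the tool's axes at that moment; what a row does not reach only later rows make up. A row lasts 1/8 s, in which the tool goes at most 62.5 mm and 10.7 degrees, less where a joint would pass 70% of its speed; a pose out of reach is approached as far as the arm can. A call with a gripper value outside its range is refused whole. The fingers move at their own pace and stop on an object; "newtons" is the grip in N (left out, the last holds). Time passes only in rows, so rows that repeat a pose let the fingers close. It gives the time, the measured TCP pose, the force, the opening and the grip force at its end, in the units of the state.
- r.state(): the state, without advancing time (a new reading comes with each control period).
- r.camera(name): name is "side" or "top" or "wrist"; returns the picture (384x512x3 uint8, red, green, blue); there is no depth.
- r.get_calibration(name): a dict with "camera_matrix" (3x3 intrinsics, pixels), "R" (3x3) and "t" (3): a world point X has camera coordinates R X + t; the wrist camera has in their place "mount" (4x4, takes a point from camera to tool coordinates, whose origin is the TCP and whose axes are the flange's). Camera axes: x right, y down, z forward; pixel columns grow to the right and rows downward; lengths in mm; the calibration is good to about 2 mm. A picture is of the moment at which its call begins: read the wrist's pose just before it. get_calibration takes no time and is no camera call.
- r.hand_in(): hands the job in; it is judged then, once.
The state is a dict: "time": time; "joint_pos": joint angles; "dq": joint speeds; "tau": joint torques, N m; "ee_pos": TCP position; "tool_rot": TCP orientation; "force": force on the tool from outside, world axes, zero at the start; "ft_torque": the same for the moment, N m; "gripper_width": finger opening in mm; "finger_force": force on a finger pad.
Only numpy, scipy, OpenCV 4.12 (cv2) and the standard library are available. Lean on these libraries where they do the work, as an engineer would, in place of code of your own. Each camera call takes 0.05 s, during which the arm holds its last target. There are 200 camera calls.

TASK

Take the red scraper block by its grip and wipe the two loose aluminium slivers off the wooden sawing board into the blue catch tray at its end; move them with the scraper, not with the gripper. Then leave the scraper standing upright on its rubber sole on the wooden board and let go.

Things in the scene. Friction and masses are not known exactly. Their poses are not given: they have to be found in the camera images.
- scraper_grip (a point): Red scraper block, loose, 0.1 to 0.2 kg, standing on its black rubber sole on the worktop. Base 36 (its x) x 110 (y) x 18 mm tall; on it an upright grip bar 24 (x) x 70 mm (y), top 68 mm above the sole. Front and back alike: either long side wipes. The point is the middle of the grip bar, 46 mm above the sole; z up. Grip across the 24 mm (along x).
- board: Fixed sawing board, light wood, 160 (its x) x 140 mm (y), flat top 30 mm above the worktop, no rims. At its -x end (robot side) adjoins a blue catch tray, x -156 to -80 mm, 164 mm wide, floor at 4 mm, walls to 26 mm, open to the board: slivers pushed over the wood's -x edge drop in. Origin: centre of the wooden part at worktop height; z up.
- chip_1_center (a point): Sliver 1 of 2: loose bright aluminium offcut from a tube, a quarter-ring piece about 25 mm long, 9 mm wide and 10 mm tall, lying on the wooden board. The point is its centre, 5 mm above its underside.
- chip_2_center (a point): Sliver 2 of 2: loose bright aluminium offcut from a tube, a quarter-ring piece about 25 mm long, 9 mm wide and 10 mm tall, lying on the wooden board. The point is its centre, 5 mm above its underside.
Things that resemble listed ones, but are neither listed nor needed, are in the scene too. Of the things that look like the part that bears scraper_grip, the smaller one is meant.

How it is judged (in metres and radians):
On the way:
1. both slivers are in the catch tray while the scraper is held in the gripper over the board or tray (x of chip_1_center in the frame of board between -0.156 and -0.08 m and y of chip_1_center in the frame of board between -0.082 and 0.082 m and z of each of chip_1_center, chip_2_center in the frame of board below 0.026 m and x of chip_2_center in the frame of board between -0.156 and -0.08 m and y of chip_2_center in the frame of board between -0.082 and 0.082 m and x of scraper_grip in the frame of board between -0.15 and 0.1 m and y of scraper_grip in the frame of board between -0.09 and 0.09 m and contact force between the fingers and scraper above 1 N), for 0.1 s.
At the end, for the whole second after the job is handed in: Both slivers lie in the blue catch tray (centres inside its walls and lower than 26 mm above the worktop), and the scraper stands at rest on the wooden board, upright within about 10 degrees, its sole on the wood within 6 mm, the middle of its grip no more than 20 mm outside the board's edges (x of chip_1_center in the frame of board between -0.156 and -0.08 m and y of chip_1_center in the frame of board between -0.082 and 0.082 m and z of each of chip_1_center, chip_2_center in the frame of board below 0.026 m and x of chip_2_center in the frame of board between -0.156 and -0.08 m and y of chip_2_center in the frame of board between -0.082 and 0.082 m and x of scraper_grip in the frame of board between -0.1 and 0.1 m and y of scraper_grip in the frame of board between -0.09 and 0.09 m and z of scraper_grip in the frame of board between 0.07 and 0.082 m and angle between scraper_grip's own z axis and vertical below 0.17 rad and linear speed of scraper below 0.02 m/s); the robot touches nothing.
It fails at once if the gripper or arm touches a sliver (contact force between any of the fingers, the arm and chip_1 above 0.3 N or contact force between any of the fingers, the arm and chip_2 above 0.3 N).
It also fails if it takes over 40 s, if anything falls off the work surface, if the arm or the gripper's body presses on something with over 40 N, if the wrist force passes 120 N, or if a joint passes its speed limit or range.

## Working session

There is one attempt and no reset: what is moved stays moved. The work goes in short steps, Python scripts to look and compute and a tool call to move; the robot and the scene stay as the last step left them, time stands still between calls to the robot, and variables do not carry over. Pictures are saved under pics/ and viewed, at most 10 in all, crops included, and the job is handed in when it is done.

Besides the shell and the picture viewer there is one more tool, called after ">>>" by a JSON object that holds its "name" and its "arguments". send_rows: Moves the arm, as the interface text tells. Its arguments: {"type":"object","properties":{"commands":{"type":"array","items":{"type":"object","properties":{"slide":{"type":"array","items":{"type":"number"}},"delta_rot":{"type":"array","items":{"type":"number"}},"hand":{"type":"number"}}}},"newtons":{"type":"number"}},"required":["commands"]}

```bash
mkdir -p pics
python3 - <<'E'
from bench import r
import cv2,numpy as np
for n in("top","side"):
    im=r.camera(n); cv2.imwrite(f"pics/{n}0.png",im[...,::-1])
    c=r.get_calibration(n); print(n,{k:np.round(v,3).tolist() for k,v in c.items()})
s=r.state(); print(s); print(r.grasp_offset, r.get_calibration("wrist"))
E
```

```text
top {'camera_matrix': [[498.887, 0.0, 259.162], [0.0, 498.887, 190.001], [0.0, 0.0, 1.0]], 'R': [[-0.152, -0.988, -0.001], [-0.966, 0.148, -0.213], [0.21, -0.031, -0.977]], 't': [443.977, 459.439, 1107.284]}
side {'camera_matrix': [[406.138, 0.0, 252.492], [0.0, 406.138, 195.248], [0.0, 0.0, 1.0]], 'R': [[0.815, 0.579, 0.012], [0.509, -0.707, -0.491], [-0.276, 0.406, -0.871]], 't': [-644.048, 33.347, 1013.39]}
{'time': 0.1, 'joint_pos': array([ 1.59360501e+00,  3.85475642e-01,  6.80405701e-03, -4.24173175e-04,
       -1.19398405e+00, -2.58598758e-01]), 'dq': array([ 8.86624762e-04, -1.89143930e-03,  1.80587515e-03,  3.04088886e-03,
       -3.96952889e-04,  9.27669145e-05]), 'tau': array([-7.23081248e-04, -3.93317163e+01,  1.88929921e+01,  4.19800222e+00,
       -2.59100343e-03,  2.04610792e-06]), 'ee_pos': array([145.87167018, 607.22681929, 230.35126176]), 'tool_rot': array([[ 9.72293531e-01, -2.33763056e-01, -3.51907708e-04],
       [-2.33763302e-01, -9.72291741e-01, -1.86778338e-03],
       [ 9.44617914e-05,  1.89829680e-03, -9.99998194e-01]]), 'force': array([ 0.1000207 , -0.59230829, -0.16498064]), 'ft_torque': array([0.01234878, 0.03200583, 0.02055505]), 'finger_force': 0.0, 'gripper_width': 85.42602120004288}
18.700000000000003 {'camera_matrix': array([[303.0656287 ,   0.        , 260.44064517],
       [  0.        , 303.0656287 , 194.78436396],
       [  0.        ,   0.        ,   1.        ]]), 'mount': array([[ 5.11056396e-04, -9.47558698e-01, -3.19581371e-01,
         8.19135921e+01],
       [ 9.99999826e-01,  3.90391821e-04,  4.41631318e-04,
        -8.59968835e-01],
       [-2.93709643e-04, -3.19581541e-01,  9.47558733e-01,
        -1.42544536e+02],
       [ 0.00000000e+00,  0.00000000e+00,  0.00000000e+00,
         1.00000000e+00]])}
```

View pics/top0.png

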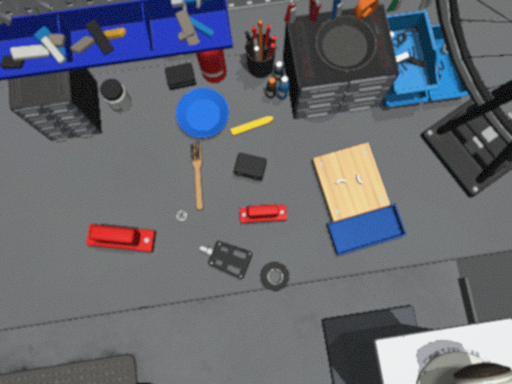

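View pics/side0.png

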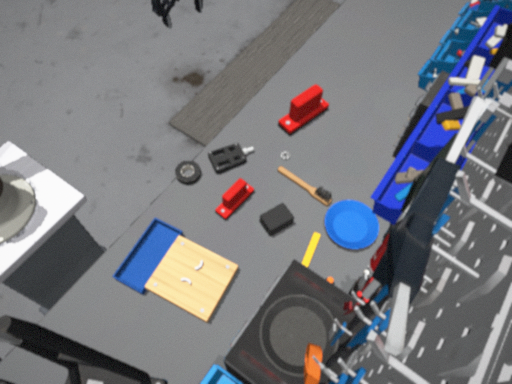

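The top view shows the small scraper at (263,213), the larger decoy at (120,237), the board at (350,182) with slivers at (341,181) and (360,179), and the tray at (366,229). The side view shows the scraper at (235,198), the board at (192,276) and the slivers at (198,265) and (186,282).

```bash
cat > h.py <<'E'
import cv2,numpy as np
from bench import r
def cal(n):
    c=r.get_calibration(n); return c["camera_matrix"],c["R"],np.array(c["t"]).ravel()
def proj(c,X):
    K,R,t=c; p=(np.asarray(X,float)@R.T+t)@K.T; return p[:,:2]/p[:,2:]
def back(c,uv,z):
    K,R,t=c; d=np.linalg.solve(K,np.c_[uv,np.ones(len(uv))].T).T@R; o=-R.T@t
    return o+d*((z-o[2])/d[:,2])[:,None]
def wristcal():
    s=r.state(); c=r.get_calibration("wrist"); M=c["mount"]; Rt=s["tool_rot"]
    Rcw=Rt@M[:3,:3]; o=Rt@M[:3,3]+s["ee_pos"]; return c["camera_matrix"],Rcw.T,-Rcw.T@o
def box(x0,x1,y0,y1,z0,z1): return np.array([[x,y,z] for x in(x0,x1) for y in(y0,y1) for z in(z0,z1)],float)
def place(P,x,y,a):
    c,s=np.cos(a),np.sin(a); return P@np.array([[c,-s,0],[s,c,0],[0,0,1]]).T+[x,y,0]
def biggest_at(m,uv):
    n,l,st,ce=cv2.connectedComponentsWithStats(m.astype(np.uint8)); 
    i=1+np.argmin(np.hypot(*(ce[1:]-uv).T)+1e3*(st[1:,4]<20)); return l==i
def fit(boxes,views,x0):
    """views: list of (cal,mask); maximise silhouette overlap"""
    from scipy.optimize import minimize
    def f(p):
        e=0
        for c,m in views:
            s=np.zeros(m.shape,np.uint8)
            for b in boxes:
                h=cv2.convexHull((proj(c,place(b,*[p[0],p[1],p[2]/100]))*16).astype(np.int32))
                t=np.zeros_like(s); cv2.fillConvexPoly(t,h,255,cv2.LINE_AA,4); s=np.maximum(s,t)
            e+=np.abs(s/255.-m).sum()/m.sum()
        return e
    best=None
    for a in np.arange(-90,90,15):
        q=minimize(f,[x0[0],x0[1],a*1.7453],method="Nelder-Mead",options=dict(initial_simplex=np.array([[x0[0]+i,x0[1]+j,a*1.7453+k] for i,j,k in((0,0,0),(10,0,0),(0,10,0),(0,0,12))])))
        if best is None or q.fun<best.fun: best=q
    return best.x[:2],best.x[2]/100,best.fun
SCR=[box(-18,18,-55,55,0,18),box(-12,12,-35,35,18,68)]
E
cat > m.py <<'E'
from h import *
V={n:(cal(n),cv2.imread(f"pics/{n}0.png")) for n in("top","side")}
sv=[];bv=[]
seed={"top":((263,213),(350,182)),"side":((235,198),(192,276))}
for n,(c,im) in V.items():
    b,g,rr=[im[...,i].astype(int) for i in range(3)]
    sv.append((c,biggest_at((rr>110)&(g<90)&(b<90),seed[n][0])))
    w=biggest_at((rr>130)&(rr-b>35)&(g>100),seed[n][1]); 
    w=cv2.morphologyEx(w.astype(np.uint8),cv2.MORPH_CLOSE,np.ones((9,9)))>0; bv.append((c,w))
    P=back(c,np.argwhere(w)[:,::-1],30)[:,:2].astype(np.float32); print(n,"board rect",cv2.minAreaRect(P))
    hsv=cv2.cvtColor(im,cv2.COLOR_BGR2HSV); e=cv2.erode(w.astype(np.uint8),np.ones((7,7)))>0
    br=e&(rr-b<45)
    k,l,st,ce=cv2.connectedComponentsWithStats(br.astype(np.uint8))
    for i in range(1,k):
        if st[i,4]>3: print(" chip",st[i,4],ce[i].round(1),back(c,ce[i][None],35)[0].round(1))
    m=back(c,np.argwhere(sv[-1][1])[:,::-1],30).mean(0); print(" scr seed",m.round(1),sv[-1][1].sum())
print(fit(SCR,sv,m[:2])); print([fit(SCR,[v],m[:2]) for v in sv])
E
python3 m.py
```

```text
top board rect ((515.0112915039062, 150.4229736328125), (161.73666381835938, 141.88815307617188), 7.897521495819092)
 chip 8 [364.9 151.1] [580.2 104.6  35. ]
 chip 9 [321.1 163.3] [566.4 213.3  35. ]
 chip 30 [358.3 179. ] [515.3 133.4  35. ]
 chip 33 [340.4 180.7] [517.8 175.9  35. ]
 chip 8 [381.1 197.9] [462.7  89.3  35. ]
 chip 9 [337. 211.] [447.7 197.1  35. ]
 scr seed [469.7 369.6  30. ] 701
side board rect ((519.6924438476562, 147.2421112060547), (161.3678436279297, 143.3994598388672), 7.736242771148682)
 chip 9 [182. 243.] [452.8 193.5  35. ]
 chip 40 [199.2 265.1] [518.6 175.   35. ]
 chip 10 [227.  266.2] [570.9 209.3  35. ]
 chip 38 [185.9 279.6] [516. 132.  35.]
 chip 10 [154.8 284. ] [467.2  84.9  35. ]
 chip 14 [201.5 309.7] [585.2 100.9  35. ]
 scr seed [475.3 360.2  30. ] 585
(array([471.51469707, 369.13473749]), np.float64(-0.05331683678598944), np.float64(0.8511409614506031))
[(array([471.75838929, 369.15522377]), np.float64(-0.06627101863882359), np.float64(0.2641772258118654)), (array([473.98629658, 367.51306279]), np.float64(0.018102590354437554), np.float64(0.5604022121669181))]
```

>>> {"name": "send_rows", "arguments": {"commands": [{"slide": [0.047, 0.02, 0], "delta_rot": [0, 0, 9.6], "hand": 1}, {"slide": [0.094, 0.039, 0], "delta_rot": [0, 0, 19.2], "hand": 1}, {"slide": [0.14, 0.058, 0], "delta_rot": [0, 0, 28.8], "hand": 1}, {"slide": [0.187, 0.078, 0], "delta_rot": [0, 0, 38.4], "hand": 1}, {"slide": [0.234, 0.098, 0], "delta_rot": [0, 0, 48], "hand": 1}, {"slide": [0.28, 0.117, 0], "delta_rot": [0, 0, 57.6], "hand": 1}, {"slide": [0.327, 0.137, 0], "delta_rot": [0, 0, 67.2], "hand": 1}, {"slide": [0.373, 0.156, 0], "delta_rot": [0, 0, 76.5], "hand": 1}]}}

```text
time: 1.1
ee_pos: [473.2, 367.6, 230.9]
tool_rot: [[-0.006, -1.0, -0.001], [-1.0, 0.006, -0.001], [0.001, 0.001, -1.0]]
force: [0.4, 0.0, -0.5]
gripper_width: 85.2
finger_force: 0.0
```

```bash
cat > w.py <<'E'
from h import *
import sys
c=wristcal(); im=r.camera("wrist")[...,::-1].copy(); cv2.imwrite(f"pics/{sys.argv[1]}.png",im)
s=r.state(); print(s["time"],s["ee_pos"].round(1),np.degrees(np.arctan2(s["tool_rot"][1,0],s["tool_rot"][0,0])),s["joint_pos"].round(2))
h=cv2.cvtColor(im,cv2.COLOR_BGR2HSV); m=((h[...,0]<8)|(h[...,0]>172))&(h[...,1]>130)&(h[...,2]>50)
m=biggest_at(m,proj(c,[[472,368,30]])[0]); m=cv2.morphologyEx(m.astype(np.uint8),cv2.MORPH_CLOSE,np.ones((5,5)))>0
print(m.sum(),proj(c,[[472,368,30]]))
p=fit(SCR,[(c,m)],(472,368)); print(p[0].round(1),np.degrees(p[1]),p[2])
for b in SCR:
    cv2.polylines(im,[cv2.convexHull(proj(c,place(b,*p[0],p[1])).astype(np.int32))],True,(0,255,0))
cv2.imwrite(f"pics/{sys.argv[1]}_o.png",im)
E
python3 w.py w1
```

```text
1.15 [476.8 364.5 230.7] -90.79884628307624 [ 0.92  0.34 -0.06  0.   -1.17 -0.94]
2653 [[261.13864862 167.18463937]]
[473.6 369.8] -4.564575184706479 0.09696902507704928
```

View pics/w1_o.png

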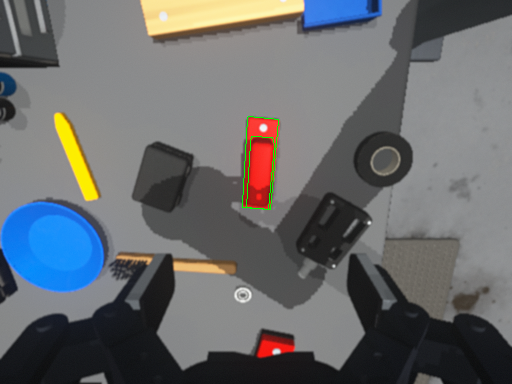

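The wrist view shows the scraper at (261,163) with a tight outline fit. Its position is (473.6, 369.8) and its yaw is −4.6°. I'll descend and grip.

>>> {"name": "send_rows", "arguments": {"commands": [{"slide": [-0.001, -0.0015, 0.04], "delta_rot": [0, 0, 4.6], "hand": 1}, {"slide": [-0.001, -0.0015, 0.09], "delta_rot": [0, 0, 4.6], "hand": 1}, {"slide": [-0.001, -0.0015, 0.14], "delta_rot": [0, 0, 4.6], "hand": 1}, {"slide": [-0.001, -0.0015, 0.18], "delta_rot": [0, 0, 4.6], "hand": 1}, {"slide": [-0.001, -0.0015, 0.202], "delta_rot": [0, 0, 4.6], "hand": 1}, {"slide": [-0.001, -0.0015, 0.202], "delta_rot": [0, 0, 4.6], "hand": 1}]}}

```text
time: 1.9
ee_pos: [472.6, 368.6, 27.0]
tool_rot: [[-0.08, -0.997, -0.003], [-0.997, 0.081, -0.004], [0.004, 0.003, -1.0]]
force: [-0.1, 0.7, 0.2]
gripper_width: 85.2
finger_force: 0.0
```

>>> {"name": "send_rows", "arguments": {"commands": [{"hand": -1}, {"hand": -1}, {"hand": -1}, {"hand": -1}, {"hand": -1}, {"hand": -1}, {"hand": -1}, {"hand": -1}], "newtons": 60}}

```text
schema error: expected keys slide, delta_rot, hand
```

>>> {"name": "send_rows", "arguments": {"commands": [{"slide": [0, 0, 0], "delta_rot": [0, 0, 0], "hand": -1}, {"slide": [0, 0, 0], "delta_rot": [0, 0, 0], "hand": -1}, {"slide": [0, 0, 0], "delta_rot": [0, 0, 0], "hand": -1}, {"slide": [0, 0, 0], "delta_rot": [0, 0, 0], "hand": -1}, {"slide": [0, 0, 0], "delta_rot": [0, 0, 0], "hand": -1}, {"slide": [0, 0, 0], "delta_rot": [0, 0, 0], "hand": -1}], "newtons": 60}}

```text
time: 2.65
ee_pos: [474.2, 370.4, 30.3]
tool_rot: [[-0.08, -0.997, 0.001], [-0.997, 0.08, 0.001], [-0.001, -0.001, -1.0]]
force: [-0.2, -0.9, 6.1]
gripper_width: 23.5
finger_force: 59.9
```

>>> {"name": "send_rows", "arguments": {"commands": [{"slide": [0, 0, -0.045], "delta_rot": [0, 0, 0], "hand": -1}, {"slide": [0, 0, -0.09], "delta_rot": [0, 0, 0], "hand": -1}, {"slide": [0.04, -0.021, -0.09], "delta_rot": [0, 0, -3], "hand": -1}, {"slide": [0.09, -0.048, -0.09], "delta_rot": [0, 0, -6], "hand": -1}, {"slide": [0.14, -0.074, -0.09], "delta_rot": [0, 0, -9], "hand": -1}, {"slide": [0.18, -0.095, -0.09], "delta_rot": [0, 0, -12.4], "hand": -1}, {"slide": [0.2015, -0.1065, -0.09], "delta_rot": [0, 0, -12.4], "hand": -1}, {"slide": [0.2015, -0.1065, -0.09], "delta_rot": [0, 0, -12.4], "hand": -1}]}}

```text
time: 3.65
ee_pos: [563.4, 158.5, 118.3]
tool_rot: [[0.132, -0.991, -0.002], [-0.991, -0.132, -0.001], [0.0, 0.002, -1.0]]
force: [-0.0, -0.4, -2.7]
gripper_width: 23.3
finger_force: 59.3
```

Run:
```python
from h import *
c=wristcal(); im=r.camera("wrist")[...,::-1].copy(); s=r.state(); print(s["time"],s["ee_pos"].round(1),np.degrees(np.arctan2(s["tool_rot"][1,0],s["tool_rot"][0,0])),s["finger_force"],s["gripper_width"])
cv2.imwrite("pics/w2.png",im)
# overlay board estimate
for z,col in((30,(0,255,0)),):
    q=place(np.array([[-80,-70,z],[80,-70,z],[80,70,z],[-80,70,z]],float),517,149,np.radians(7.8))
    cv2.polylines(im,[proj(c,q).astype(np.int32)],True,col)
cv2.imwrite("pics/w2o.png",im)
```

```text
3.7 [563.2 159.6 118.5] -82.3245708869517 59.335341453552246 23.182240024047967
```

View pics/w2o.png

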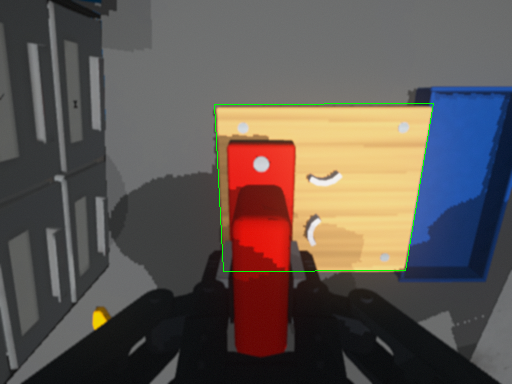

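The wrist view shows the board outline matching my estimate. The slivers are at (323,179) and (313,230), and the scraper at x≈260 is behind both, with the tray on the right. Next I'll lower it onto the wood.

>>> {"name": "send_rows", "arguments": {"commands": [{"slide": [0, 0, 0.03], "delta_rot": [0, 0, 0], "hand": -1}, {"slide": [0, 0, 0.05], "delta_rot": [0, 0, 0], "hand": -1}, {"slide": [0, 0, 0.058], "delta_rot": [0, 0, 0], "hand": -1}, {"slide": [0, 0, 0.058], "delta_rot": [0, 0, 0], "hand": -1}]}}

```text
time: 4.2
ee_pos: [563.6, 161.5, 61.4]
tool_rot: [[0.137, -0.991, 0.0], [-0.991, -0.137, -0.0], [0.0, -0.0, -1.0]]
force: [0.6, -0.0, -0.6]
gripper_width: 23.6
finger_force: 59.5
```

>>> {"name": "send_rows", "arguments": {"commands": [{"slide": [0, 0, 0.001], "delta_rot": [0, 0, 0], "hand": -1}, {"slide": [0, 0, 0.001], "delta_rot": [0, 0, 0], "hand": -1}]}}

```text
time: 4.45
ee_pos: [563.7, 160.7, 60.5]
tool_rot: [[0.136, -0.991, 0.0], [-0.991, -0.136, 0.0], [-0.0, -0.0, -1.0]]
force: [-0.6, 0.1, -1.8]
gripper_width: 23.3
finger_force: 59.5
```

>>> {"name": "send_rows", "arguments": {"commands": [{"slide": [0, 0.003, 0.0008], "delta_rot": [0, 0, 0], "hand": -1}, {"slide": [0, 0.015, 0.0008], "delta_rot": [0, 0, 0], "hand": -1}, {"slide": [0, 0.028, 0.0008], "delta_rot": [0, 0, 0], "hand": -1}, {"slide": [0, 0.041, 0.0008], "delta_rot": [0, 0, 0], "hand": -1}, {"slide": [0, 0.054, 0.0008], "delta_rot": [0, 0, 0], "hand": -1}, {"slide": [0, 0.066, 0.0008], "delta_rot": [0, 0, 0], "hand": -1}, {"slide": [0, 0.078, 0.0008], "delta_rot": [0, 0, 0], "hand": -1}, {"slide": [0, 0.09, 0.0008], "delta_rot": [0, 0, 0], "hand": -1}]}}

```text
time: 5.45
ee_pos: [474.9, 148.8, 60.3]
tool_rot: [[0.136, -0.991, 0.003], [-0.991, -0.136, 0.001], [-0.001, -0.003, -1.0]]
force: [3.9, 0.7, 5.7]
gripper_width: 23.5
finger_force: 60.1
```

>>> {"name": "send_rows", "arguments": {"commands": [{"slide": [0, 0.008, 0], "delta_rot": [0, 0, 0], "hand": -1}, {"slide": [0, 0.016, 0], "delta_rot": [0, 0, 0], "hand": -1}, {"slide": [0, 0.024, 0], "delta_rot": [0, 0, 0], "hand": -1}, {"slide": [0, 0.032, 0], "delta_rot": [0, 0, 0], "hand": -1}, {"slide": [0, 0.038, 0], "delta_rot": [0, 0, 0], "hand": -1}, {"slide": [0, 0.038, 0], "delta_rot": [0, 0, 0], "hand": -1}, {"slide": [0, 0.038, 0], "delta_rot": [0, 0, 0], "hand": -1}]}}

```text
time: 6.32
ee_pos: [436.7, 143.5, 60.2]
tool_rot: [[0.136, -0.991, 0.001], [-0.991, -0.136, 0.001], [-0.001, -0.001, -1.0]]
force: [1.3, 2.5, 8.3]
gripper_width: 23.3
finger_force: 60.6
```

Run:
```python
from h import *
im=r.camera("wrist")[...,::-1]; a=r.camera("top")[120:270,290:430,::-1]; b=r.camera("side")[200:330,100:250,::-1]
c=np.hstack([cv2.resize(x,(400,400),interpolation=cv2.INTER_CUBIC) for x in(im,a)]); 
cv2.imwrite("pics/p3.png",c)
s=r.state();print(s["time"],s["ee_pos"],s["force"])
```

```text
6.475 [436.73409345 143.50432865  60.25607948] [1.29038103 1.41222056 8.32626678]
```

View pics/p3.png

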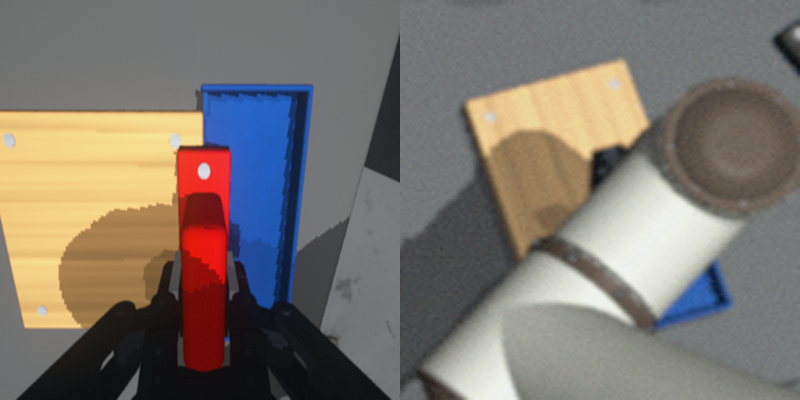

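The wood is clear in the wrist view, apart from its corner dots, and the slivers are hidden beside or under the scraper. I'll lift it slightly, pull back to mid-board and look into the tray.

>>> {"name": "send_rows", "arguments": {"commands": [{"slide": [0, 0, -0.003], "delta_rot": [0, 0, 0], "hand": -1}, {"slide": [0, -0.015, -0.004], "delta_rot": [0, 0, 0], "hand": -1}, {"slide": [0, -0.035, -0.004], "delta_rot": [0, 0, 0], "hand": -1}, {"slide": [0, -0.055, -0.004], "delta_rot": [0, 0, 0], "hand": -1}, {"slide": [0, -0.075, -0.004], "delta_rot": [0, 0, 0], "hand": -1}, {"slide": [0, -0.085, -0.004], "delta_rot": [0, 0, 0], "hand": -1}, {"slide": [0, -0.085, -0.004], "delta_rot": [0, 0, 0], "hand": -1}]}}

```text
time: 7.35
ee_pos: [521.0, 154.3, 62.7]
tool_rot: [[0.135, -0.991, -0.002], [-0.991, -0.135, -0.001], [0.001, 0.002, -1.0]]
force: [-0.1, -0.3, -1.4]
gripper_width: 23.5
finger_force: 59.3
```

Run:
```python
from h import *
im=r.camera("wrist")[...,::-1]; cv2.imwrite("pics/p4.png",im)
s=r.state();print(s["time"],s["ee_pos"],s["force"])
```

```text
7.4 [520.39379481 154.12434778  62.81629526] [-0.84851006  0.05500311 -2.92024794]
```

View pics/p4.png

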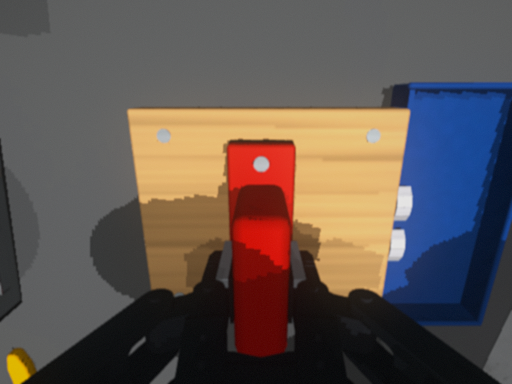

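Both slivers are in the tray at (404,203) and (398,245), close against the wood's edge. I'll zoom in to check how they lie.

Run:
```python
from h import *
c=wristcal(); im=cv2.imread("pics/p4.png")
def bd(uv,z):
    P=back(c,np.array(uv,float),z)-[517,149,0]; a=np.radians(-7.8); return (P@np.array([[np.cos(a),-np.sin(a),0],[np.sin(a),np.cos(a),0],[0,0,1]]).T).round(1)
h=cv2.cvtColor(im,cv2.COLOR_BGR2HSV); m=((h[...,1]<70)&(h[...,2]>110)).astype(np.uint8); m[:,:380]=0; m[:150]=0; m[290:]=0
k,l,st,ce=cv2.connectedComponentsWithStats(m)
for i in range(1,k):
    if st[i,4]>20:
        x,y,w,hh,_=st[i]; print(st[i]); [print(z,bd([[x,y],[x+w,y],[x,y+hh],[x+w,y+hh]],z)[:,:2].tolist()) for z in(14,30)]
cv2.imwrite("pics/p4z.png",cv2.resize(im[170:280,370:450],(436,600),interpolation=cv2.INTER_CUBIC))
```

```text
[387 181  26  85 998]
14 [[-79.2, -21.7], [-96.3, -21.7], [-87.7, 42.3], [-106.6, 42.3]]
30 [[-72.3, -26.3], [-87.9, -26.3], [-80.0, 32.4], [-97.3, 32.4]]
```

View pics/p4z.png

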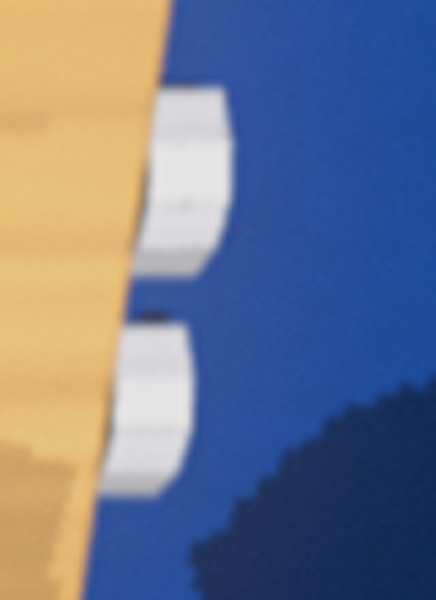

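Both slivers lie fully on the tray floor just below the wood's edge, at board x of about −86. I'll set the scraper down and release it.

>>> {"name": "send_rows", "arguments": {"commands": [{"slide": [0, 0, 0.002], "delta_rot": [0, 0, 0], "hand": -1}, {"slide": [0, 0, 0.0035], "delta_rot": [0, 0, 0], "hand": -1}, {"slide": [0, 0, 0.0038], "delta_rot": [0, 0, 0], "hand": -1}, {"slide": [0, 0, 0.0038], "delta_rot": [0, 0, 0], "hand": -1}]}}

```text
time: 7.9
ee_pos: [520.5, 154.4, 60.3]
tool_rot: [[0.136, -0.991, -0.001], [-0.991, -0.136, -0.0], [0.0, 0.001, -1.0]]
force: [-3.2, -0.1, 6.1]
gripper_width: 23.3
finger_force: 60.1
```

>>> {"name": "send_rows", "arguments": {"commands": [{"slide": [0, 0, 0], "delta_rot": [0, 0, 0], "hand": 0}, {"slide": [0, 0, 0], "delta_rot": [0, 0, 0], "hand": 0.6}, {"slide": [0, 0, 0], "delta_rot": [0, 0, 0], "hand": 0.6}, {"slide": [0, 0, 0], "delta_rot": [0, 0, 0], "hand": 0.6}, {"slide": [0, 0, 0], "delta_rot": [0, 0, 0], "hand": 0.6}, {"slide": [0, 0, 0], "delta_rot": [0, 0, 0], "hand": 0.6}]}}

```text
time: 8.65
ee_pos: [521.1, 154.6, 59.7]
tool_rot: [[0.136, -0.991, -0.0], [-0.991, -0.136, 0.0], [-0.0, 0.0, -1.0]]
force: [-0.1, 0.9, 1.2]
gripper_width: 67.9
finger_force: 0.0
```

>>> {"name": "send_rows", "arguments": {"commands": [{"slide": [0, 0, -0.02], "delta_rot": [0, 0, 0], "hand": 0.6}, {"slide": [0, 0, -0.06], "delta_rot": [0, 0, 0], "hand": 0.6}, {"slide": [0, 0, -0.1], "delta_rot": [0, 0, 0], "hand": 0.6}, {"slide": [0, 0, -0.14], "delta_rot": [0, 0, 0], "hand": 0.6}, {"slide": [0, 0, -0.15], "delta_rot": [0, 0, 0], "hand": 0.6}, {"slide": [0, 0, -0.15], "delta_rot": [0, 0, 0], "hand": 0.6}, {"slide": [0, 0, -0.15], "delta_rot": [0, 0, 0], "hand": 0.6}]}}

```text
time: 9.52
ee_pos: [520.2, 154.2, 208.1]
tool_rot: [[0.135, -0.991, -0.003], [-0.991, -0.135, -0.001], [0.001, 0.003, -1.0]]
force: [-0.6, -0.2, -0.3]
gripper_width: 67.8
finger_force: 0.0
```

Run:
```python
from h import *
im=r.camera("wrist")[...,::-1]; cv2.imwrite("pics/p5.png",im)
s=r.state();print(s["time"],s["ee_pos"],s["force"],s["gripper_width"])
```

```text
9.575 [520.27185966 154.23411318 208.04399618] [-0.27998715  0.20263075 -0.92734576] 68.51209135539466
```

View pics/p5.png

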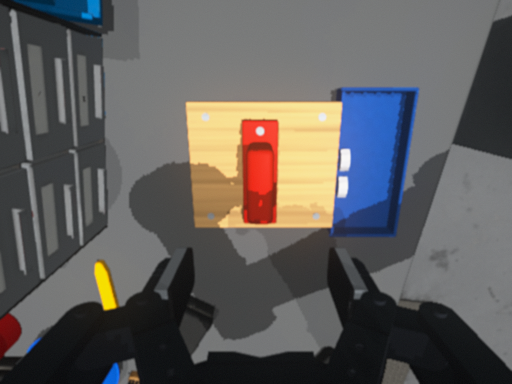

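The scraper stands upright on the wood at (260,170), the slivers are in the tray at (345,159) and (342,187), and the gripper is clear.

```bash
python3 -c "
from bench import r
print(r.hand_in())"
```

```text
the job is handed in; nothing more can be done
None
```

I handed in the job at about 9.6 s on the robot's clock: both slivers are in the blue tray and the scraper stands upright, released, on the wooden board; no verdict came back.

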